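# Close and clamp the anaerobic jar

### The arm

A 7-joint arm with a two-finger parallel gripper is mounted at the origin on a cart in front of the work surface, level with it; the furniture and walls round the work are solid. World frame = base frame: x ahead of the robot, y to its left, z up, the work surface at z = 0. Lengths are in m, angles in rad, forces in N, time in s.
With the tool pointing down it reaches from about 0.425 to 0.875 m from the base axis. Payload 4.7 kg.
Tool frame: the origin (TCP) lies midway between the tips of the shut fingers; the grasp point (between the pads) lies 19 mm behind it; x points along the fingers, y is the direction in which the jaws open and shut, and the axes are right-handed (so a half turn about x gives the same grasp; the last joint's range is limited). The gripper opens to 87 mm and grips with 3 to 60 N. Pads are 19 mm wide; open, the fingers measure 117 mm over their backs; the gripper's body (75 mm by 190 mm) begins 51 mm behind the grasp point.
Start: joints at [1.133, 0.321, -0.07, 1.45, 0.023, 1.371, -0.057], TCP at [0.284, -0.585, 0.199] pointing down, gripper open.
Joint ranges: [-2.86, 2.86], [-0.3, 2.09], [-1.38, 1.24], [0.06, 2.45], [-1.56, 4.7], [0.09, 2.05], [-2.69, 2.69]. Speed limits (rad/s): [2.57, 2.57, 3.14, 3.14, 3.14, 3.14, 3.14].

### API

Orientations are given as a rotation vector (axis times angle).
In Python, from workcell import * gives the robot as it stands.
- The arm moves only by the tool play_rows, never from a script. Its argument "targets" is a list of rows, each an object with "offset": the shift along the tool's x, y, z in mm, a list of three; "turn": the turn about the tool's x in degrees; "fingers": the opening in per cent of the stroke, from 0 (shut) to 100 (fully open). A call has 1 to 12 rows; each row is the pose to reach, as a shift and turn from the pose commanded when the call began, along the tool's axes at that moment; what a row does not reach only later rows make up. A row lasts 1/10 s, in which the tool goes at most 50 mm and 8.59 degrees, less where a joint would pass 70% of its speed; a pose out of reach is approached as far as the arm can. A call with a gripper value outside its range is refused whole. The fingers move at their own pace and stop on an object; "force" is the grip in N (left out, the last holds). Time passes only in rows, so rows that repeat a pose let the fingers close. It gives the time, the measured TCP pose, the force and the opening at its end, in the units of the state.
- observe(): the state, without advancing time (a new reading comes with each control period).
- get_image(name): name is "scene" or "top" or "wrist"; returns the picture (384x512x3 uint8, blue, green, red); there is no depth.
- camera_info(name): a dict with "fx", "fy", "cx", "cy" (pixels), "R" (3x3) and "t" (3): a world point X has camera coordinates R X + t; the wrist camera has in their place "mount" (4x4, takes a point from camera to tool coordinates, whose origin is the TCP and whose axes are the tool frame's). Camera axes: x right, y down, z forward; pixel columns grow to the right and rows downward; lengths in m; the calibration is good to about 2 mm. A picture is of the moment at which its call begins: read the wrist's pose just before it. camera_info takes no time and is no camera call.
- sign_off(): hands the job in, once; it reports no verdict.
Trained networks look in the newest picture that a camera, given by its name, has taken for a name from the list of things; names that differ only in an ending like _2 or _b are one class to them, and where a whole thing is asked for, a point or a joint stands for the part that bears it (a point fixed in the world has none). Each returns a list of dicts, best first, with "confidence" (0 to 1); they miss things now and then, are a little off and sometimes report something else, mostly with a low value. They report only what shows in the picture. A call takes as long as a camera call.
- find_in(label, camera): "position" ([row, column] in pixels, amid what is visible of it).
- spot_point(label, camera): "position" ([row, column] in pixels: a listed point, or the origin of a listed thing).
The state is a dict: "clock": time; "q": joint angles; "qvel": joint speeds; "joint_efforts": joint torques, N m; "position": TCP position; "ee_rot": TCP orientation; "contact_force": force on the tool from outside, world axes, zero at the start; "ft_torque": the same for the moment, N m; "width": opening from 0.0 (shut) to 1.0 (fully open).
Only numpy, scipy, OpenCV 4.12 (cv2) and the standard library are available. Lean on these libraries where they do the work, as an engineer would, in place of code of your own. Each camera call takes 0.05 s, during which the arm holds its last target. There are 200 camera calls.

### The job

The culture plates are loaded, so close the anaerobic jar for incubation: pick up its lid, which lies beside it, keep it right way up and seat it level in the jar's mouth, then swing the clamp bar across the lid to its stop in the hook, and screw the handwheel clockwise through a whole turn and on until it stops, so that the lid is firmly clamped. Leave the things around it (sample cup and brown bottle behind the jar, timer at its left) where they stand.

Things in the scene. Friction and masses are not known exactly. Their poses are not given: they have to be found in the camera images.
- jar: Clear jar with four culture plates, 108 mm wide, fixed to the counter; black foot 120 mm, aluminium rim flange 120 mm. Origin: centre of underside, z up. In its frame the clamp bar's hinge post stands at y = -74 mm, the steel hook post at y = +72 mm: 18 mm wide, at x = +14 to +26 mm, up to z = 173 mm, with a lip over the closed bar. It is open to -x, where the bar swings in.
- jar_mouth (a point): Centre of the jar's open mouth at the top of the flange, 95 mm above the counter. The bore is 100 mm wide. The lid's point lid_center comes here when the lid is seated.
- lid: Loose round aluminium lid, 116 mm wide, about 250 g, lying right way up on the counter. Origin: centre of its underside. From below: grey spigot 96 mm wide, 8 mm high, chamfered (2 mm clearance all round in the jar's bore); plate 116 mm wide from z = 8 to 16 mm; central round boss to grip, 38 mm wide, from z = 19 to 40 mm (foot 48 mm wide below).
- lid_center (a point): Point of the lid on its axis, at the underside of the 116 mm plate, 8 mm above the lid's origin.
- clamp_bar (a joint): Angle of the steel clamp bar, rad: 0 = closed across the jar at its stop in the hook (pointing to jar +y); starts open, 2.0 to 2.25. Seen from above it opens counter-clockwise by way of the jar's -x side, closes clockwise. Stiff hinge, stays where left, 4 N at the peg. Bar 26 mm wide, 18 mm thick, underside 145 mm above the counter; screw 74 mm from the hinge, over the lid when closed.
- bar_hinge (a point): Point on the vertical hinge axis of the clamp bar, level with point bar_peg.
- bar_peg (a point): Middle of the upright black peg near the free end of the clamp bar by which it is swung, 160 mm from the hinge: 18 mm wide, from 175 to 215 mm above the counter; this point is at 195 mm.
- handwheel (a joint): Angle of the handwheel, rad: grows clockwise seen from above and screws the spindle down, 6 mm per turn. Starts between 0 and 0.5 (screw up) and stops at 7.2 (the pad touches a seated lid from about 6.2). Turns with a light friction of 3 N at the knob and stays where it is left.
- spindle: The upright screw spindle in the clamp bar, with a round pressure pad 30 mm wide at its lower end. Origin: centre of the pad's underside, 133 mm above the counter with the screw up, 6 mm over the top of a seated lid's boss.
- wheel_hub (a point): Centre of the black handwheel at the top of its hub, on the screw's axis, 196 mm above the counter with the screw up. The wheel is 103 mm wide, its rim 13 mm thick, rim top about 8 mm below this point.
- knob_grip (a point): Middle of the upright black crank knob on the rim of the handwheel, 45 mm from the wheel's axis; 20 mm wide (17 mm at its waist), 43 mm high, from 22 mm below to 21 mm above this point, which is 214 mm above the counter with the screw up. The knob revolves freely on its pin, so it can be held and led round in a circle.
- sample_cup: Loose bystander between jar and incubator: sample cup with red lid, 39 mm wide, 74 mm high. Origin: centre of its underside.
- timer: Loose bystander left of the lid: white kitchen-type timer, 62 x 68 x 22 mm. Origin: centre of its underside.
- stain_bottle: Loose bystander behind the jar: brown bottle with black cap, 52 mm wide, 98 mm high. Origin: centre of its underside.

How it is judged:
By the outcome, as a careful person would: the job done as asked, in the order asked, and still so for the second after the job is handed in, with the robot touching nothing.
It also fails if it takes over 72 s, if anything falls off the work surface, if the arm or the gripper's body presses on something with over 40 N, if the wrist force passes 120 N, or if a joint passes its speed limit or range.

## Working session

There is one attempt and no reset: what is moved stays moved. The work goes in short steps, Python scripts to look and compute and a tool call to move; the robot and the scene stay as the last step left them, time stands still between calls to the robot, and variables do not carry over. Pictures are saved under pics/ and viewed, about 8 in all and at most 12, crops included, and the job is handed in when it is done.

Besides the shell and the picture viewer there is one more tool, called after "Call:" as name([rows], argument=value, ...), one row to a line, values as JSON. play_rows: Moves the arm, as the interface text tells. Its arguments: {"type":"object","properties":{"targets":{"type":"array","items":{"type":"object","properties":{"offset":{"type":"array","items":{"type":"number"}},"turn":{"type":"number"},"fingers":{"type":"number"}}}},"force":{"type":"number"}},"required":["targets"]}

```bash
mkdir -p pics; ls; python3 - <<'E'
from workcell import *
import cv2,numpy as np
s=observe();print(s)
for c in("scene","top","wrist"):
    im=get_image(c);cv2.imwrite(f"pics/{c}0.png",im);print(c,camera_info(c))
for l in["jar_mouth","lid_center","lid","bar_peg","bar_hinge","wheel_hub","knob_grip","jar","sample_cup","timer","stain_bottle"]:
    for c in("scene","top"):
        r=spot_point(l,c);print(l,c,[(np.round(d["position"],1).tolist(),round(d["confidence"],2)) for d in r[:2]])
print(observe()["clock"])
E
```

```text
pics
{'clock': 0.0, 'q': array([ 1.13310644,  0.32181673, -0.0700772 ,  1.45166994,  0.0226357 ,
        1.37081373, -0.05689295]), 'qvel': array([ 0.00050005,  0.00070738,  0.00056891,  0.00149552, -0.00036655,
       -0.00058844,  0.00025028]), 'joint_efforts': array([-2.51755080e-05, -4.91289496e+01, -4.03907290e-01, -3.12527633e+01,
       -6.38609659e-02,  4.36439062e-02,  1.91382642e-04]), 'position': array([ 0.28344737, -0.58427222,  0.19776813]), 'ee_rot': array([ 1.970783  ,  0.45494766, -1.97192045]), 'contact_force': array([ 0.04683592,  0.05622345, -0.28047426]), 'ft_torque': array([-0.01697475, -0.01889472,  0.00300541]), 'width': 1.000078178832853}
scene {'fx': 480.53995126854653, 'fy': 480.53995126854653, 'cx': 253.93332117942484, 'cy': 195.54166723951522, 'R': array([[ 0.70931009, -0.70482106, -0.01031856],
       [-0.54184776, -0.53581895, -0.64753306],
       [ 0.45086605,  0.46489282, -0.7619675 ]]), 't': array([-0.10905611,  0.53911462,  0.64225049])}
top {'fx': 416.1543112651054, 'fy': 416.1543112651054, 'cx': 256.67306984211734, 'cy': 193.58062869833313, 'R': ar
[... 968 characters left out ...]
335.9], 0.66)]
bar_peg top [([186.4, 366.8], 0.95)]
bar_hinge scene [([171.6, 320.2], 0.65)]
bar_hinge top [([155.4, 298.5], 0.71)]
wheel_hub scene [([200.1, 336.3], 0.81)]
wheel_hub top [([172.2, 331.3], 0.56)]
knob_grip scene [([190.8, 310.3], 0.66), ([236.8, 365.2], 0.44)]
knob_grip top [([185.1, 317.6], 0.42)]
jar scene [([230.3, 275.5], 0.74), ([196.6, 318.6], 0.43)]
jar top [([187.3, 267.6], 0.58)]
sample_cup scene [([222.3, 345.8], 0.64)]
sample_cup top [([138.9, 300.6], 0.83), ([183.3, 272.9], 0.69)]
timer scene [([240.4, 175.1], 0.58)]
timer top [([259.3, 213.4], 0.56)]
stain_bottle scene [([197.8, 318.3], 0.58)]
stain_bottle top [([136.9, 272.5], 0.88), ([184.5, 268.2], 0.18)]
1.25
```

```bash
cat > h.py <<'E'
from workcell import *
import cv2,numpy as np
from scipy.spatial.transform import Rotation as Ro
def cam(c,s=None):
    i=camera_info(c)
    if c!="wrist": return i,np.array(i["R"]),np.array(i["t"])
    s=s or observe(); M=np.array(i["mount"]);Rt=Ro.from_rotvec(s["ee_rot"]).as_matrix()
    Rw=Rt@M[:3,:3]; o=Rt@M[:3,3]+s["position"]
    return i,Rw.T,-Rw.T@o
def ray(c,p,s=None):
    i,R,t=cam(c,s);d=R.T@[(p[1]-i["cx"])/i["fx"],(p[0]-i["cy"])/i["fy"],1];return -R.T@t,d
def atz(c,p,z,s=None):
    o,d=ray(c,p,s);return o+d*(z-o[2])/d[2]
def proj(c,X,s=None):
    i,R,t=cam(c,s);v=R@X+t;return [i["cy"]+i["fy"]*v[1]/v[2],i["cx"]+i["fx"]*v[0]/v[2]]
def totool(X,yaw=None):
    """shift in tool axes (mm) from the present measured TCP to X (TCP target)"""
    s=observe();return Ro.from_rotvec(s["ee_rot"]).inv().apply(np.array(X)-s["position"])*1000
def axes():
    return Ro.from_rotvec(observe()["ee_rot"]).as_matrix()
E
python3 - <<'E'
from h import *
P={"jar_mouth":(.095,[201.5,278.6],[185,269.7]),"lid_center":(.008,[271.5,227.3],[245.7,265.8]),"lid":(0,[273.5,228.3],[249.4,267.7]),
"bar_peg":(.195,[238.5,364.2],[186.4,366.8]),"bar_hinge":(.195,[171.6,320.2],[155.4,298.5]),"wheel_hub":(.196,[200.1,336.3],[172.2,331.3]),
"knob":(.214,[190.8,310.3],[185.1,317.6]),"jar":(0,[230.3,275.5],[187.3,267.6]),"cup":(0,[222.3,345.8],[138.9,300.6]),"timer":(0,[240.4,175.1],[259.3,213.4]),"bottle":(0,[197.8,318.3],[136.9,272.5])}
for k,(z,a,b) in P.items(): print(k,atz("scene",a,z).round(4),atz("top",b,z).round(4))
print(axes().round(3))
a=cv2.imread("pics/scene0.png")[100:340,100:440];b=cv2.imread("pics/top0.png")[90:320,150:430]
cv2.imwrite("pics/a.png",cv2.resize(a,None,fx=2.3,fy=2.3));cv2.imwrite("pics/b.png",cv2.resize(b,None,fx=2.6,fy=2.6))
E
```

```text
jar_mouth [0.5429 0.3201 0.095 ] [0.5404 0.3171 0.095 ]
lid_center [0.3928 0.316  0.008 ] [0.397  0.3249 0.008 ]
lid [0.3941 0.315  0.    ] [0.3874 0.32   0.    ]
bar_peg [0.5214 0.1128 0.195 ] [0.5283 0.12   0.195 ]
bar_hinge [0.5857 0.2599 0.195 ] [0.5926 0.2599 0.195 ]
wheel_hub [0.5525 0.1958 0.196 ] [0.5575 0.1927 0.196 ]
knob [0.5242 0.2326 0.214 ] [0.5292 0.2236 0.214 ]
jar [0.5388 0.3216 0.    ] [0.5434 0.3201 0.    ]
cup [0.6622 0.2278 0.    ] [0.6672 0.2359 0.    ]
timer [0.3696 0.4547 0.    ] [0.3627 0.4557 0.    ]
bottle [0.6735 0.3155 0.    ] [0.6724 0.3074 0.    ]
[[-0.     0.437 -0.9  ]
 [-0.    -0.9   -0.437]
 [-1.     0.     0.   ]]
```

View pics/a.png

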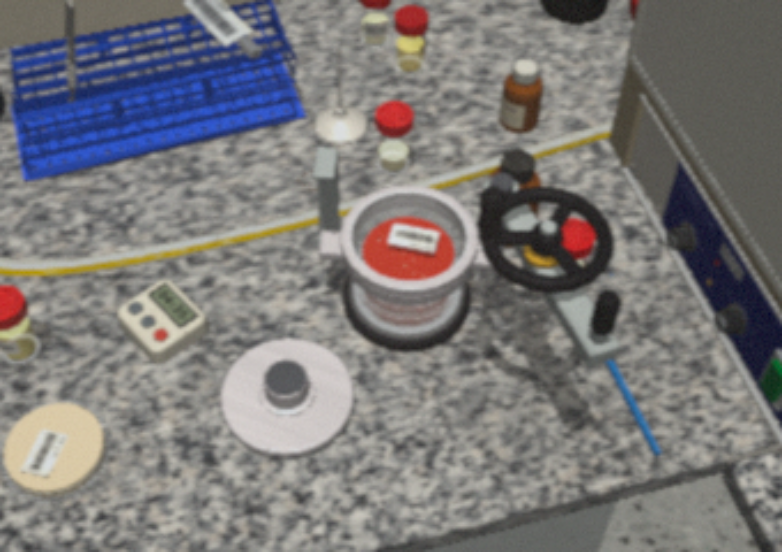

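View pics/b.png

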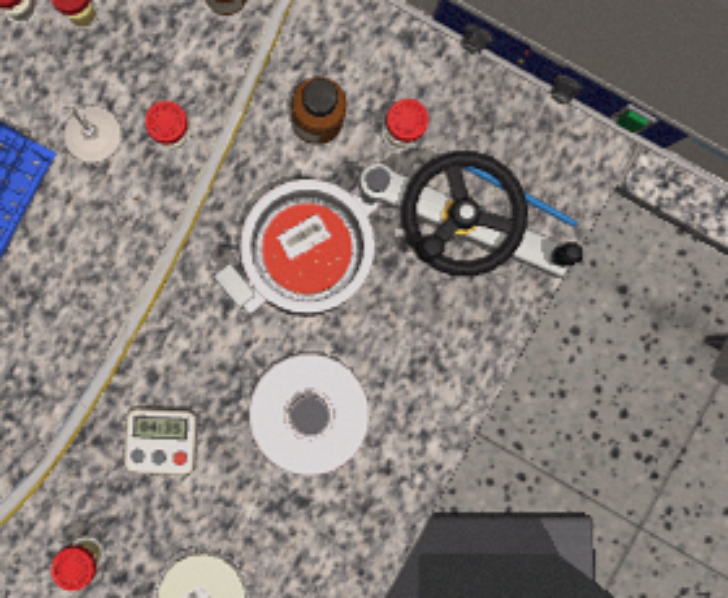

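The scene and top views agree to within about 9 mm. The lid is near (0.393, 0.319), the jar near (0.541, 0.319), and the bar is open to the right with its peg near (0.525, 0.117). I'll move over towards the lid by a high path, keeping away from the incubator.

Call:
play_rows([
  {"offset": [-130,-95,-97],"turn": -13,"fingers": 100},
  {"offset": [-130,-286,-291],"turn": -39,"fingers": 100},
  {"offset": [-130,-286,-291],"turn": -39,"fingers": 100},
  {"offset": [-130,-286,-291],"turn": -39,"fingers": 100},
  {"offset": [-130,-286,-291],"turn": -39,"fingers": 100},
  {"offset": [-130,-286,-291],"turn": -39,"fingers": 100},
  {"offset": [-130,-286,-291],"turn": -39,"fingers": 100},
  {"offset": [-130,-286,-291],"turn": -39,"fingers": 100},
  {"offset": [-130,-286,-291],"turn": -39,"fingers": 100},
  {"offset": [-130,-457,-396],"turn": -64,"fingers": 100},
  {"offset": [-130,-457,-396],"turn": -64,"fingers": 100},
  {"offset": [-130,-457,-396],"turn": -64,"fingers": 100},
])

```text
clock: 2.45
position: [0.4355, -0.0492, 0.3292]
ee_rot: [1.206, 1.21, -1.206]
contact_force: [1.0, 0.3, -0.2]
width: 1.004
```

```bash
python3 - <<'E'
from h import *
s=observe();print(s["clock"],s["position"],s["q"].round(2));print(axes().round(3))
for W in [(.44,0,.33),(.44,.13,.33),(.43,.29,.28)]: print(totool(W).round())
E
```

```text
2.45 [ 0.43545071 -0.0492122   0.32916675] [ 0.71 -0.17 -0.57  1.7  -0.09  1.59  0.16]
[[ 0.001  1.     0.004]
 [-0.001  0.004 -1.   ]
 [-1.     0.001  0.001]]
[ -1.   5. -49.]
[  -1.    5. -179.]
[  49.   -4. -339.]
```

Call:
play_rows([
  {"offset": [0,5,-49],"turn": -8,"fingers": 100},
  {"offset": [0,5,-99],"turn": -16,"fingers": 100},
  {"offset": [0,5,-149],"turn": -24,"fingers": 100},
  {"offset": [0,5,-180],"turn": -33,"fingers": 100},
  {"offset": [49,-4,-339],"turn": -33,"fingers": 100},
  {"offset": [49,-4,-339],"turn": -33,"fingers": 100},
  {"offset": [49,-4,-339],"turn": -33,"fingers": 100},
  {"offset": [49,-4,-339],"turn": -33,"fingers": 100},
  {"offset": [49,-4,-339],"turn": -33,"fingers": 100},
  {"offset": [49,-4,-339],"turn": -33,"fingers": 100},
])

```text
clock: 3.45
position: [0.4324, 0.2871, 0.2799]
ee_rot: [0.776, 1.427, -0.777]
contact_force: [-0.3, -0.5, 0.8]
width: 1.0
```

```bash
python3 - <<'E'
from h import *
s=observe();print(s["clock"],s["position"],s["q"].round(2));print(axes().round(3))
im=get_image("wrist");cv2.imwrite("pics/w1.png",im)
Z={"jar_mouth":.095,"lid_center":.008,"lid":0,"jar":0,"bar_peg":.195,"bar_hinge":.195,"wheel_hub":.196,"knob_grip":.214}
for l,z in Z.items():
    for d in spot_point(l,"wrist")[:2]: print(l,np.round(d["position"],1),round(d["confidence"],2),atz("wrist",d["position"],z,s).round(4))
g=cv2.medianBlur(cv2.cvtColor(im,cv2.COLOR_BGR2GRAY),3)
E
```

```text
3.45 [0.4324309  0.28711314 0.27985976] [ 0.34  0.08 -1.02  1.61  0.07  1.49 -0.11]
[[-0.     0.84   0.543]
 [-0.001  0.543 -0.84 ]
 [-1.    -0.     0.001]]
jar_mouth [190.4 342.8] 0.67 [0.5446 0.3216 0.095 ]
lid_center [121.7 237.9] 0.92 [0.3878 0.3144 0.008 ]
lid [120.3 240.5] 0.59 [0.39   0.3176 0.    ]
jar [176.3 321.8] 0.88 [0.5425 0.3142 0.    ]
jar [122.7 238.6] 0.32 [0.3895 0.3131 0.    ]
wheel_hub [321.6 312.5] 0.92 [0.564  0.1982 0.196 ]
knob_grip [296.  303.7] 0.85 [0.5281 0.2275 0.214 ]
```

View pics/w1.png

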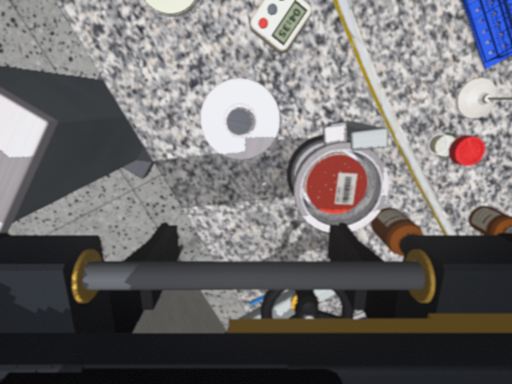

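Wrist view: the lid is at about (118, 240), with the grey boss on top. The open jar is at (187, 339), with the hook post above it at (135, 365). I'll refine both by fitting projected circles to the image edges.

```bash
cat >> h.py <<'E'
def circ(im,c,x,y,z,r,s=None,w=.015,sgn=None):
    """fit a horizontal circle (radius r, height z) to image edges near x,y"""
    g=cv2.GaussianBlur(cv2.cvtColor(im,cv2.COLOR_BGR2GRAY),(0,0),1).astype(np.float32)
    i,R,t=cam(c,s);a=np.linspace(0,2*np.pi,180,endpoint=False);u=np.c_[np.cos(a),np.sin(a),0*a]
    def samp(C,rr):
        v=(C+u*rr)@R.T+t;return cv2.remap(g,(i["cx"]+i["fx"]*v[:,0]/v[:,2]).astype(np.float32),(i["cy"]+i["fy"]*v[:,1]/v[:,2]).astype(np.float32),cv2.INTER_LINEAR)[:,0]
    best=(-1,)
    for st in(.0015,.0003):
        x0,y0=(x,y) if best[0]<0 else best[1:]
        W=w if best[0]<0 else .002
        for dx in np.arange(-W,W+1e-9,st):
            for dy in np.arange(-W,W+1e-9,st):
                C=np.array([x0+dx,y0+dy,z]);d=samp(C,r-.0015)-samp(C,r+.0015)
                q=np.clip((d if sgn is None else sgn*d),-60,60); q=abs(q.mean()) if sgn is None else q.mean()
                if q>best[0]: best=(q,x0+dx,y0+dy)
    return np.round(best,4)
E
python3 - <<'E'
from h import *
s=observe()
F={"scene":"pics/scene0.png","top":"pics/top0.png","wrist":"pics/w1.png"}
for c,f in F.items():
    im=cv2.imread(f)
    print(c,"plate",circ(im,c,.392,.318,.016,.058,s,sgn=1),"boss",circ(im,c,.392,.318,.040,.019,s,sgn=-1),"flange",circ(im,c,.542,.319,.095,.060,s),"bore",circ(im,c,.542,.319,.095,.050,s,sgn=-1),"foot",circ(im,c,.542,.319,.019,.060,s,sgn=-1))
E
```

```text
scene plate [28.2567  0.3873  0.3178] boss [30.0782  0.3816  0.3097] flange [27.9166  0.5409  0.3209] bore [34.3254  0.5406  0.3215] foot [23.6416  0.5328  0.3143]
top plate [26.2737  0.3885  0.3178] boss [37.8394  0.3915  0.3196] flange [38.2978  0.543   0.3206] bore [44.011   0.5421  0.3215] foot [13.3808  0.5412  0.32  ]
wrist plate [32.4443  0.3891  0.3181] boss [55.7503  0.3903  0.3202] flange [27.6307  0.5433  0.3215] bore [39.21    0.543   0.3209] foot [17.4574  0.5397  0.323 ]
```

Call:
play_rows([
  {"offset": [45,-10,-20],"turn": 0,"fingers": 100},
  {"offset": [90,-19,-50],"turn": 0,"fingers": 100},
  {"offset": [140,-19,-50],"turn": 0,"fingers": 90},
  {"offset": [180,-19,-50],"turn": 0,"fingers": 75},
  {"offset": [180,-19,-50],"turn": 0,"fingers": 75},
  {"offset": [180,-19,-50],"turn": 0,"fingers": 75},
])

```text
clock: 4.5
position: [0.3891, 0.3197, 0.1005]
ee_rot: [0.777, 1.429, -0.777]
contact_force: [1.4, 0.8, 0.7]
width: 0.775
```

```bash
python3 - <<'E'
from h import *
s=observe();print(s["clock"],s["position"],s["q"].round(2));print(axes().round(4))
im=get_image("wrist");cv2.imwrite("pics/w2.png",im)
print(circ(im,"wrist",.3893,.3185,.016,.058,s,sgn=1),circ(im,"wrist",.39,.319,.040,.019,s,sgn=-1),circ(im,"wrist",.39,.319,.040,.018,s,sgn=-1))
for W in [(.3893,.3185,.021),]: print(totool(W).round(1))
E
```

```text
4.5 [0.38908571 0.31973473 0.10050878] [ 0.22  0.2  -1.04  1.9   0.19  1.14 -0.32]
[[-1.000e-03  8.397e-01  5.431e-01]
 [ 5.000e-04  5.431e-01 -8.397e-01]
 [-1.000e+00 -6.000e-04 -9.000e-04]]
[30.5787  0.3897  0.3177] [46.3127  0.3874  0.3212] [47.068   0.3895  0.3179]
[80.8 -2.1  1.2]
```

View pics/w2.png

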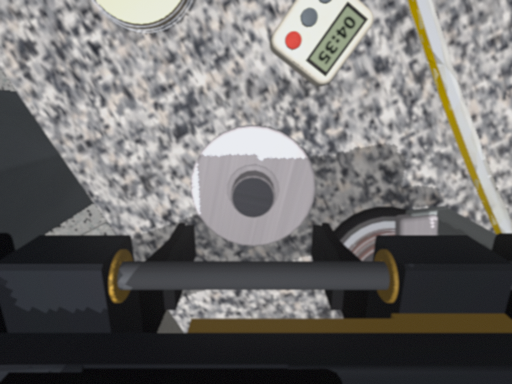

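The wrist picture shows the lid at about (185, 253), centred between the fingers. Now I'll lower and grip the boss.

Call:
play_rows([
  {"offset": [40,0,1.5],"turn": 0,"fingers": 75},
  {"offset": [70,-0.5,1.5],"turn": 0,"fingers": 75},
  {"offset": [78,-0.5,1.5],"turn": 0,"fingers": 75},
  {"offset": [78.5,-0.5,1.5],"turn": 0,"fingers": 75},
  {"offset": [78.5,-0.5,1.5],"turn": 0,"fingers": 30},
  {"offset": [78.5,-0.5,1.5],"turn": 0,"fingers": 30},
  {"offset": [78.5,-0.5,1.5],"turn": 0,"fingers": 30},
  {"offset": [78.5,-0.5,1.5],"turn": 0,"fingers": 30},
  {"offset": [78.5,-0.5,1.5],"turn": 0,"fingers": 30},
  {"offset": [78.5,-0.5,1.5],"turn": 0,"fingers": 30},
], force=45)

```text
clock: 5.55
position: [0.3895, 0.3179, 0.0214]
ee_rot: [0.777, 1.427, -0.777]
contact_force: [-0.3, 0.1, 0.1]
width: 0.328
```

```bash
python3 - <<'E'
from h import *
s=observe();print(s["clock"],s["position"],s["width"]*87,s["contact_force"])
print(totool((.5427,.321,.28)).round(1))
E
```

```text
5.55 [0.38949242 0.31793727 0.0214041 ] 28.54482756659233 [-0.33185392  0.09211396  0.07445891]
[-258.6  130.3   80.7]
```

```bash
python3 - <<'E'
from h import *
s=observe();print(s["clock"],s["width"])
im=get_image("wrist");a=im[120:300,120:390]
b=get_image("scene")[190:330,150:330]
cv2.imwrite("pics/g1.png",np.hstack([cv2.resize(a,(600,400)),cv2.resize(b,(514,400))])[:, :1114][:, ::1]) 
x=cv2.imread("pics/g1.png");cv2.imwrite("pics/g1.png",cv2.resize(x,(800,287)))
E
```

```text
5.55 0.32810146628267045
```

View pics/g1.png

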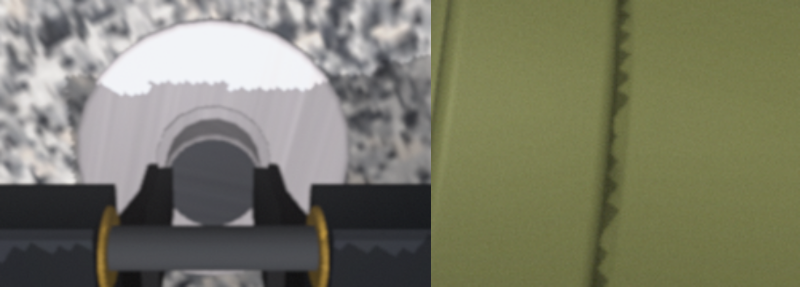

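The fingers sit against both sides of the boss in the wrist crop; the arm blocks the scene camera. I'll grip fully, lift, and check.

Call:
play_rows([
  {"offset": [0,0,0],"turn": 0,"fingers": 0},
  {"offset": [0,0,0],"turn": 0,"fingers": 0},
  {"offset": [-10,0,0],"turn": 0,"fingers": 0},
  {"offset": [-30,0,0],"turn": 0,"fingers": 0},
  {"offset": [-60,0,0],"turn": 0,"fingers": 0},
  {"offset": [-100,0,0],"turn": 0,"fingers": 0},
  {"offset": [-140,0,0],"turn": 0,"fingers": 0},
  {"offset": [-180,0,0],"turn": 0,"fingers": 0},
  {"offset": [-220,0,0],"turn": 0,"fingers": 0},
  {"offset": [-220,0,0],"turn": 0,"fingers": 0},
  {"offset": [-220,0,0],"turn": 0,"fingers": 0},
], force=50)

```text
clock: 6.75
position: [0.3897, 0.3184, 0.2423]
ee_rot: [0.778, 1.426, -0.776]
contact_force: [0.1, 0.2, -1.2]
width: 0.007
```

```bash
python3 - <<'E'
from h import *
s=observe();print(s["clock"],s["position"],s["q"].round(2),s["width"],s["contact_force"],s["ft_torque"])
im=get_image("wrist");cv2.imwrite("pics/w3.png",im)
print(circ(im,"wrist",.3895,.318,s["position"][2]-.0054,.058,s,sgn=1))
R=axes();print(R.round(4));print(totool((.5427,.321,.24)).round(1))
E
```

```text
6.75 [0.38972263 0.31836485 0.24232737] [ 0.33  0.04 -1.08  1.71  0.04  1.41 -0.18] 0.007106164851507794 [ 0.12588435  0.22388527 -1.17513586] [ 0.03274872 -0.18037764 -0.00058495]
[9.4449 0.3824 0.3247]
[[ 0.000e+00  8.396e-01  5.431e-01]
 [-7.000e-04  5.431e-01 -8.396e-01]
 [-1.000e+00 -4.000e-04  6.000e-04]]
[  1.  130.7  80.7]
```

View pics/w3.png

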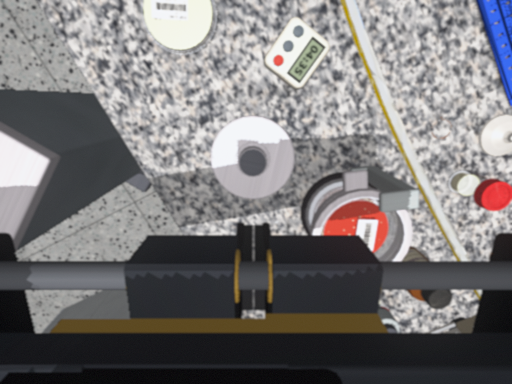

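```bash
python3 - <<'E'
from h import *
s=observe();im=cv2.imread("pics/w3.png")
print("tcp px",proj("wrist",s["position"],s),"lid px",proj("wrist",np.array([.3895,.318,.016]),s))
print(circ(im,"wrist",.3895,.318,.016,.058,s,w=.03,sgn=1))
M=camera_info("wrist")["mount"]
for l in("lid","lid_center"):
  d=spot_point(l,"wrist");print(l,[(x["position"],x["confidence"]) for x in d])
E
```

```text
tcp px [np.float64(223.47319965997534), np.float64(253.48166245092867)] lid px [np.float64(159.47473941945822), np.float64(253.6693063240926)]
[28.6621  0.3878  0.3169]
lid [([158.3, 253.3], 0.69)]
lid_center [([158.4, 249.5], 0.67)]
```

The grasp missed: the fingers shut above the boss and the lid stayed put. The finger spacing in the images suggests the tips sit higher than I assumed. I'll open, go down again, and feel for the plate in small steps.

Call:
play_rows([
  {"offset": [45,0,0],"turn": 0,"fingers": 75},
  {"offset": [90,0,0],"turn": 0,"fingers": 75},
  {"offset": [120,0,0],"turn": 0,"fingers": 75},
  {"offset": [140,0,0],"turn": 0,"fingers": 75},
  {"offset": [140,0,0],"turn": 0,"fingers": 75},
  {"offset": [140,0,0],"turn": 0,"fingers": 75},
  {"offset": [140,0,0],"turn": 0,"fingers": 75},
  {"offset": [180,0,0],"turn": 0,"fingers": 75},
  {"offset": [215,0,0],"turn": 0,"fingers": 75},
  {"offset": [220,0,0],"turn": 0,"fingers": 75},
  {"offset": [221,0,0],"turn": 0,"fingers": 75},
])

```text
clock: 8.0
position: [0.3895, 0.3183, 0.0209]
ee_rot: [0.777, 1.428, -0.777]
contact_force: [0.9, 0.3, 0.4]
width: 0.748
```

Call:
play_rows([
  {"offset": [2,0,0],"turn": 0,"fingers": 75},
  {"offset": [3,0,0],"turn": 0,"fingers": 75},
  {"offset": [3,0,0],"turn": 0,"fingers": 75},
])

```text
clock: 8.3
position: [0.3904, 0.3184, 0.0185]
ee_rot: [0.778, 1.426, -0.776]
contact_force: [-1.1, -0.4, -0.1]
width: 0.751
```

Call:
play_rows([
  {"offset": [2,0,0],"turn": 0,"fingers": 75},
  {"offset": [3,0,0],"turn": 0,"fingers": 75},
  {"offset": [4,0,0],"turn": 0,"fingers": 75},
  {"offset": [4,0,0],"turn": 0,"fingers": 75},
])

```text
clock: 8.7
position: [0.3893, 0.3178, 0.0131]
ee_rot: [0.777, 1.428, -0.777]
contact_force: [-0.3, -0.1, -0.1]
width: 0.75
```

Call:
play_rows([
  {"offset": [2,0,0],"turn": 0,"fingers": 75},
  {"offset": [4,0,0],"turn": 0,"fingers": 75},
  {"offset": [6,0,0],"turn": 0,"fingers": 75},
  {"offset": [6,0,0],"turn": 0,"fingers": 75},
])

```text
clock: 9.1
position: [0.3892, 0.3177, 0.0069]
ee_rot: [0.776, 1.428, -0.777]
contact_force: [-0.3, 0.7, 0.0]
width: 0.751
```

```bash
python3 - <<'E'
from h import *
s=observe();print(s["clock"],s["position"],s["contact_force"])
im=get_image("wrist");cv2.imwrite("pics/w4.png",cv2.resize(im[100:300,120:400],None,fx=2.5,fy=2.5))
print(circ(im,"wrist",.389,.318,.016,.058,s,sgn=1),circ(im,"wrist",.389,.318,.016+.02,.058,s,sgn=1))
for r in (.056,.058,.06,.062):print(r,[circ(im,"wrist",.389,.318,.016,r,s,sgn=1)])
E
```

```text
9.1 [0.38920212 0.3177408  0.00692167] [-0.26703509  0.70169081  0.01343088]
[23.1687  0.3894  0.3172] [16.1319  0.393   0.3247]
0.056 [array([34.776 ,  0.3888,  0.3184])]
0.058 [array([23.1687,  0.3894,  0.3172])]
0.06 [array([21.2095,  0.3918,  0.3151])]
0.062 [array([17.9211,  0.3924,  0.3127])]
```

View pics/w4.png

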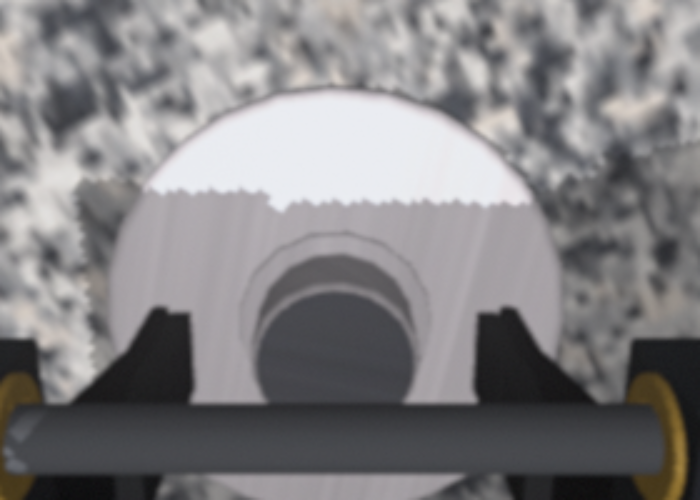

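The fingers sit either side of the boss, at columns 196 and 311, with tips at row 224. By parallax the tips are about 25 mm behind the nominal TCP. I'll keep feeling downwards.

Call:
play_rows([
  {"offset": [2,0,0],"turn": 0,"fingers": 75},
  {"offset": [4,0,0],"turn": 0,"fingers": 75},
  {"offset": [6,0,0],"turn": 0,"fingers": 75},
  {"offset": [6,0,0],"turn": 0,"fingers": 75},
])

```text
clock: 9.55
position: [0.3892, 0.3178, 0.001]
ee_rot: [0.776, 1.428, -0.777]
contact_force: [0.0, 0.9, -1.4]
width: 0.753
```

Call:
play_rows([
  {"offset": [2,0,0],"turn": 0,"fingers": 75},
  {"offset": [4,0,0],"turn": 0,"fingers": 75},
  {"offset": [4,0,0],"turn": 0,"fingers": 75},
])

```text
clock: 9.85
position: [0.3893, 0.3178, -0.003]
ee_rot: [0.776, 1.428, -0.777]
contact_force: [0.4, 0.1, 0.2]
width: 0.75
```

Call:
play_rows([
  {"offset": [2,0,0],"turn": 0,"fingers": 75},
  {"offset": [4,0,0],"turn": 0,"fingers": 75},
  {"offset": [4,0,0],"turn": 0,"fingers": 75},
])

```text
clock: 10.15
position: [0.3893, 0.3177, -0.007]
ee_rot: [0.776, 1.428, -0.777]
contact_force: [0.0, 0.5, 0.4]
width: 0.75
```

Call:
play_rows([
  {"offset": [2,0,0],"turn": 0,"fingers": 75},
  {"offset": [3,0,0],"turn": 0,"fingers": 75},
  {"offset": [3,0,0],"turn": 0,"fingers": 75},
])

```text
clock: 10.45
position: [0.3895, 0.3179, -0.0074]
ee_rot: [0.775, 1.426, -0.779]
contact_force: [-7.0, -7.5, 24.9]
width: 0.752
```

Contact came at a reported z of about −7 mm, on the plate at 16 mm, so the real tips are about 23 mm above the reported TCP. I'll back off 8 mm and grip.

Call:
play_rows([
  {"offset": [-8,0,0],"turn": 0,"fingers": 75},
  {"offset": [-8,0,0],"turn": 0,"fingers": 75},
  {"offset": [-8,0,0],"turn": 0,"fingers": 0},
  {"offset": [-8,0,0],"turn": 0,"fingers": 0},
  {"offset": [-8,0,0],"turn": 0,"fingers": 0},
  {"offset": [-8,0,0],"turn": 0,"fingers": 0},
  {"offset": [-8,0,0],"turn": 0,"fingers": 0},
  {"offset": [-8,0,0],"turn": 0,"fingers": 0},
  {"offset": [-8,0,0],"turn": 0,"fingers": 0},
], force=50)

```text
clock: 11.35
position: [0.3892, 0.3177, -0.0019]
ee_rot: [0.776, 1.428, -0.777]
contact_force: [0.7, -0.4, -1.4]
width: 0.423
```

```bash
python3 - <<'E'
from h import *
s=observe();print(s["clock"],s["position"],s["contact_force"],s["width"]*87)
im=get_image("wrist");cv2.imwrite("pics/w5.png",im)
for r in (.056,.058):print(r,[circ(im,"wrist",.389,.318,.016,r,s,sgn=1)])
E
```

```text
11.35 [ 0.38923387  0.31774555 -0.00194106] [ 0.72398248 -0.42279852 -1.4126294 ] 36.78533839314587
0.056 [array([36.0751,  0.3885,  0.3181])]
0.058 [array([27.7052,  0.3897,  0.3169])]
```

Gripped: opening 36.8 mm on the 38 mm boss. Lift and carry over the jar.

Call:
play_rows([
  {"offset": [-10,0,0],"turn": 0,"fingers": 0},
  {"offset": [-40,0,0],"turn": 0,"fingers": 0},
  {"offset": [-80,0,0],"turn": 0,"fingers": 0},
  {"offset": [-120,0,0],"turn": 0,"fingers": 0},
  {"offset": [-160,0,0],"turn": 0,"fingers": 0},
  {"offset": [-200,0,0],"turn": 0,"fingers": 0},
  {"offset": [-220,0,0],"turn": 0,"fingers": 0},
  {"offset": [-220,33,20],"turn": 0,"fingers": 0},
  {"offset": [-220,66,40],"turn": 0,"fingers": 0},
  {"offset": [-220,98,60],"turn": 0,"fingers": 0},
  {"offset": [-220,125,77],"turn": 0,"fingers": 0},
  {"offset": [-220,130,81],"turn": 0,"fingers": 0},
])

```text
clock: 12.6
position: [0.5463, 0.3188, 0.2174]
ee_rot: [0.78, 1.427, -0.78]
contact_force: [-0.3, -0.2, -1.9]
width: 0.422
```

```bash
python3 - <<'E'
from h import *
s=observe();print(s["clock"],s["position"],s["contact_force"],s["width"]*87,s["q"].round(2))
im=get_image("wrist");cv2.imwrite("pics/w6.png",im)
zc=s["position"][2]+.0019
for dz in(.008,.016):print([circ(im,"wrist",*s["position"][:2],zc+dz,r,s) for r in(.048,.056,.058)])
print("flange",circ(im,"wrist",.5427,.3212,.095,.060,s))
print(totool((.5427,.3207,.11)).round(1)); R=axes();print(R.round(4))
cv2.imwrite("pics/w6.png",np.hstack([im[100:300,120:400],get_image("top")[100:300,130:410]]))
E
```

```text
12.6 [0.5462862  0.31875262 0.21743749] [-0.25406662 -0.17556182 -1.94277055] 36.74965102345929 [ 0.18  0.44 -1.01  1.44  0.37  1.46 -0.26]
[array([15.5818,  0.541 ,  0.3261]), array([22.8643,  0.5467,  0.3198]), array([29.6564,  0.5473,  0.3168])]
[array([13.276 ,  0.5308,  0.3336]), array([30.6459,  0.5455,  0.3195]), array([26.7311,  0.547 ,  0.3177])]
flange [18.679   0.5428  0.3204]
[107.6  -1.2  -2.4]
[[-1.300e-03  8.416e-01  5.402e-01]
 [ 9.000e-04  5.402e-01 -8.416e-01]
 [-1.000e+00 -7.000e-04 -1.400e-03]]
```

View pics/w6.png

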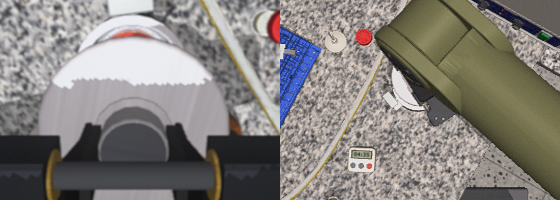

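Call:
play_rows([
  {"offset": [30,0,0],"turn": 0,"fingers": 0},
  {"offset": [60,0.5,0],"turn": 0,"fingers": 0},
  {"offset": [90,1,0],"turn": 0,"fingers": 0},
  {"offset": [108,1,0],"turn": 0,"fingers": 0},
  {"offset": [110,1,0],"turn": 0,"fingers": 0},
  {"offset": [110,1,0],"turn": 0,"fingers": 0},
  {"offset": [110,1,0],"turn": 0,"fingers": 0},
])

```text
clock: 13.4
position: [0.5441, 0.322, 0.1103]
ee_rot: [0.778, 1.426, -0.775]
contact_force: [0.2, 0.1, -1.7]
width: 0.42
```

```bash
python3 - <<'E'
from h import *
s=observe();print(s["clock"],s["position"],s["contact_force"],s["q"].round(2))
im=get_image("wrist");cv2.imwrite("pics/w7.png",cv2.resize(im[80:300,90:420],None,fx=2.4,fy=2.4))
print(totool((.5431,.3210,.085)).round(1));print(axes().round(4))
E
```

```text
13.4 [0.54408137 0.32197299 0.11027962] [ 0.1945327   0.09371405 -1.73316979] [ 0.15  0.51 -0.97  1.59  0.44  1.27 -0.31]
[25.3 -1.5  0.2]
[[ 2.500e-03  8.397e-01  5.431e-01]
 [ 1.300e-03  5.431e-01 -8.397e-01]
 [-1.000e+00  2.800e-03  2.000e-04]]
```

View pics/w7.png

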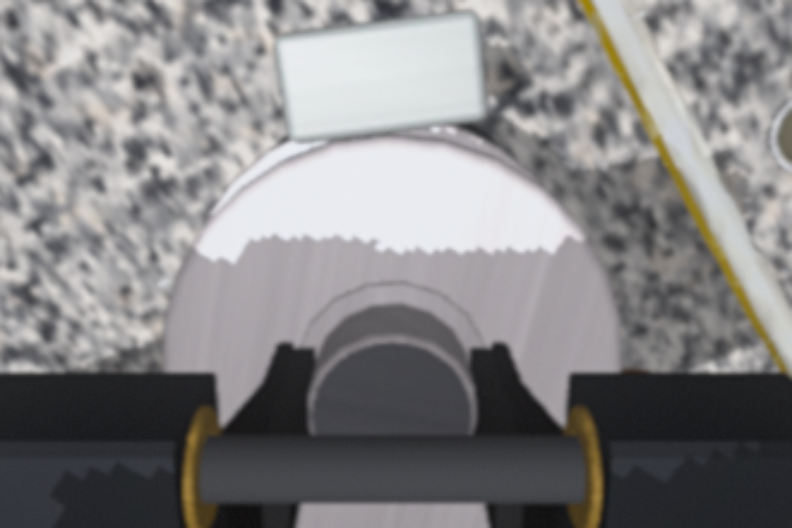

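The lid hovers over the jar. More flange shows on the left (about (170, 190) in full-image pixels), so it is about 1.5 mm too far along +y, which agrees with my numbers. I'll correct that and lower.

Call:
play_rows([
  {"offset": [5,-1.5,0],"turn": 0,"fingers": 0},
  {"offset": [10,-1.5,0],"turn": 0,"fingers": 0},
  {"offset": [13,-1.5,0],"turn": 0,"fingers": 0},
  {"offset": [16,-1.5,0],"turn": 0,"fingers": 0},
  {"offset": [19,-1.5,0],"turn": 0,"fingers": 0},
  {"offset": [19,-1.5,0],"turn": 0,"fingers": 0},
])

```text
clock: 14.05
position: [0.5422, 0.3203, 0.0889]
ee_rot: [0.777, 1.428, -0.777]
contact_force: [0.5, 1.1, -1.9]
width: 0.423
```

Call:
play_rows([
  {"offset": [2,0,0],"turn": 0,"fingers": 0},
  {"offset": [4,0,0],"turn": 0,"fingers": 0},
  {"offset": [5,0,0],"turn": 0,"fingers": 0},
  {"offset": [5,0,0],"turn": 0,"fingers": 0},
])

```text
clock: 14.45
position: [0.5423, 0.3204, 0.0851]
ee_rot: [0.777, 1.427, -0.777]
contact_force: [-1.7, -1.1, 3.3]
width: 0.423
```

The spigot went in freely and the lid touched down at +5 N. I'll release, rise, and go over to the peg.

Call:
play_rows([
  {"offset": [-0.5,0,0],"turn": 0,"fingers": 70},
  {"offset": [-0.5,0,0],"turn": 0,"fingers": 70},
  {"offset": [-0.5,0,0],"turn": 0,"fingers": 70},
  {"offset": [-0.5,0,0],"turn": 0,"fingers": 70},
  {"offset": [-20,0,0],"turn": 0,"fingers": 70},
  {"offset": [-60,0,0],"turn": 0,"fingers": 70},
  {"offset": [-105,0,0],"turn": 0,"fingers": 70},
  {"offset": [-150,0,0],"turn": 0,"fingers": 70},
  {"offset": [-175,0,0],"turn": 0,"fingers": 70},
  {"offset": [-175,-25,25],"turn": -8,"fingers": 60},
  {"offset": [-175,-50,50],"turn": -16,"fingers": 50},
  {"offset": [-175,-75,75],"turn": -24,"fingers": 50},
])

```text
clock: 15.65
position: [0.5195, 0.216, 0.2592]
ee_rot: [0.447, 1.524, -0.447]
contact_force: [1.6, -0.1, 0.3]
width: 0.535
```

```bash
python3 - <<'E'
from h import *
s=observe();print(s["clock"],s["position"],s["q"].round(2));R=axes();print(R.round(3))
print(totool((.5,.12,.25)).round(0))
E
```

```text
15.65 [0.51949774 0.2159622  0.25922882] [ 0.53  0.27 -1.15  1.55  0.25  1.48  0.37]
[[ 0.     0.54   0.841]
 [-0.     0.841 -0.54 ]
 [-1.    -0.     0.   ]]
[  9. -91.  35.]
```

Call:
play_rows([
  {"offset": [0,-20,8],"turn": -8,"fingers": 45},
  {"offset": [0,-40,16],"turn": -16,"fingers": 45},
  {"offset": [0,-60,24],"turn": -24,"fingers": 45},
  {"offset": [0,-80,32],"turn": -32,"fingers": 45},
  {"offset": [0,-91,35],"turn": -40,"fingers": 45},
  {"offset": [0,-91,35],"turn": -48,"fingers": 45},
  {"offset": [0,-91,35],"turn": -56,"fingers": 45},
  {"offset": [0,-91,35],"turn": -64,"fingers": 45},
  {"offset": [0,-91,35],"turn": -66,"fingers": 45},
  {"offset": [0,-91,35],"turn": -66,"fingers": 45},
])

```text
clock: 16.65
position: [0.4994, 0.1213, 0.2593]
ee_rot: [-0.45, 1.524, 0.45]
contact_force: [-0.3, -0.1, 0.5]
width: 0.446
```

```bash
python3 - <<'E'
from h import *
s=observe();print(s["clock"],s["position"],s["q"].round(2));print(axes().round(3))
im=get_image("wrist");cv2.imwrite("pics/w8.png",im);get_image("top");get_image("scene")
Z={"bar_peg":.195,"bar_hinge":.195,"wheel_hub":.196,"knob_grip":.214}
for l,z in Z.items():
  for c in("wrist","top","scene"):
    for d in spot_point(l,c)[:1]: print(l,c,np.round(d["position"],1),round(d["confidence"],2),atz(c,d["position"],z,s).round(4))
p=circ(im,"wrist",.525,.117,.215,.009,s,w=.02,sgn=-1);print("pegtop",p)
t=cv2.imread("pics/top0.png");sc=cv2.imread("pics/scene0.png")
print("pegtop top0",circ(t,"top",.525,.117,.215,.009,w=.015,sgn=-1),"scene0",circ(sc,"scene",.525,.117,.215,.009,w=.015,sgn=-1))
for n,I,c in(("top",t,"top"),("sc",sc,"scene")): print(n,"rim",circ(I,c,.557,.195,.188,.0515,w=.015,sgn=-1))
E
```

```text
16.65 [0.49942969 0.12129553 0.25925678] [ 0.95  0.13 -1.33  1.66  0.13  1.45  1.76]
[[ 0.    -0.543  0.84 ]
 [-0.     0.84   0.543]
 [-1.    -0.    -0.   ]]
bar_peg wrist [215.6 232.8] 0.81 [0.5249 0.1162 0.195 ]
bar_peg top [185.8 365.8] 0.73 [0.5295 0.122  0.195 ]
bar_hinge top [157.7 296.8] 0.78 [0.5878 0.2634 0.195 ]
wheel_hub wrist [288.5 285.4] 0.84 [0.5598 0.196  0.196 ]
wheel_hub top [171.7 330.6] 0.86 [0.5586 0.1941 0.196 ]
knob_grip top [183.9 314.3] 0.46 [0.5316 0.2302 0.214 ]
pegtop [43.7953  0.5153  0.1136]
pegtop top0 [41.8047  0.5245  0.1216] scene0 [35.3269  0.5197  0.1159]
top rim [45.5747  0.5598  0.1981]
sc rim [34.804   0.5544  0.1951]
```

View pics/w8.png

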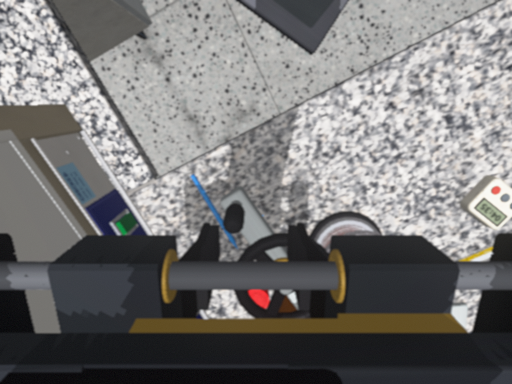

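Wrist view: the peg is at (215, 233) with the wheel behind it at (280, 275). Combining the views with the hinge geometry puts the peg at about (0.524, 0.118). I'll go down over it with the jaws open.

Call:
play_rows([
  {"offset": [0,-16,19],"turn": 0,"fingers": 55},
  {"offset": [20,-16,19],"turn": 0,"fingers": 55},
  {"offset": [45,-16,19],"turn": 0,"fingers": 55},
  {"offset": [65,-16,19],"turn": 0,"fingers": 55},
  {"offset": [78,-16,19],"turn": 0,"fingers": 55},
  {"offset": [84,-16,19],"turn": 0,"fingers": 55},
  {"offset": [84,-16,19],"turn": 0,"fingers": 55},
])

```text
clock: 18.1
position: [0.524, 0.118, 0.175]
ee_rot: [-0.45, 1.524, 0.45]
contact_force: [-0.3, -0.3, -0.2]
width: 0.553
```

```bash
python3 - <<'E'
from h import *
s=observe();print(s["clock"],s["position"],s["q"].round(2),s["contact_force"])
im=get_image("wrist");cv2.imwrite("pics/w9.png",cv2.resize(im[130:300,140:370],None,fx=3,fy=3))
for z in(.195,.215):
    print(z,proj("wrist",np.array([.524,.118,z]),s))
d=spot_point("bar_peg","wrist");print([(x["position"],x["confidence"],atz("wrist",x["position"],.195,s).round(4)) for x in d[:2]])
E
```

```text
18.1 [0.52398963 0.11801384 0.17504712] [ 0.81  0.3  -1.25  1.73  0.29  1.32  1.64] [-0.32721215 -0.31468457 -0.1947899 ]
0.195 [np.float64(237.5427350925816), np.float64(253.80298930382293)]
0.215 [np.float64(253.76776924312003), np.float64(253.91965480574402)]
[([239.2, 249.9], 0.98, array([0.5262, 0.1166, 0.195 ]))]
```

View pics/w9.png

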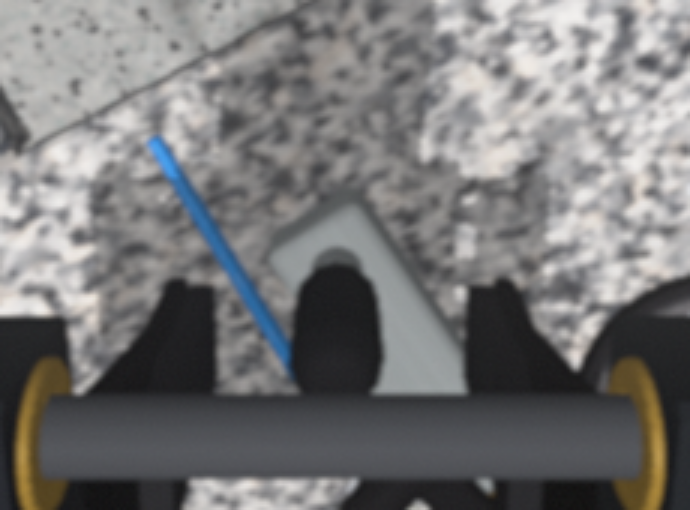

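The peg stands midway between the fingers. I'll close on it lightly and compute the arc.

Call:
play_rows([
  {"offset": [0,0,0],"turn": 0,"fingers": 5},
  {"offset": [0,0,0],"turn": 0,"fingers": 5},
  {"offset": [0,0,0],"turn": 0,"fingers": 5},
  {"offset": [0,0,0],"turn": 0,"fingers": 5},
  {"offset": [0,0,0],"turn": 0,"fingers": 5},
  {"offset": [0,0,0],"turn": 0,"fingers": 5},
], force=18)

```text
clock: 18.8
position: [0.5244, 0.1176, 0.1754]
ee_rot: [-0.45, 1.524, 0.449]
contact_force: [-0.4, -1.1, 1.5]
width: 0.196
```

```bash
python3 - <<'E'
from h import *
s=observe();p=s["position"];print(s["clock"],p,s["contact_force"],s["width"]*87)
J=np.array([.5425,.321]);P=np.array([.525,.1175])
from scipy.optimize import fsolve
H=fsolve(lambda h:[np.hypot(*(h-J))-.074,np.hypot(*(h-P))-.16],[.589,.263]);b=P-H;c=J-H
A=np.degrees(np.arctan2(b[1],b[0]))%360;E=np.degrees(np.arctan2(c[1],c[0]))%360
print(H,A,E,A-E)
R=axes();n=24
for half in(0,1):
  if half: R=R@Ro.from_euler("x",30,degrees=True).as_matrix()
  base=A-half*12*(A-E)/n
  f=lambda a:.16*np.array([np.cos(np.radians(a)),np.sin(np.radians(a)),0])
  for k in range(1,13):
    print((R.T@(f(base-k*(A-E)/n)-f(base))*1000).round(0),round(2.5*k,1))
E
```

```text
18.8 [0.52436865 0.11760395 0.17543517] [-0.43595218 -1.05730815  1.54656334] 17.07297995007165
[0.58956398 0.26389499] 246.20128047696969 129.49416775515263 116.70711272181705
[-0. 12. -7.] 2.5
[ -0.  24. -13.] 5.0
[ -0.  37. -18.] 7.5
[ -0.  50. -22.] 10.0
[ -0.  63. -24.] 12.5
[ -0.  76. -26.] 15.0
[ -0.  90. -26.] 17.5
[ -0. 103. -26.] 20.0
[ -0. 117. -24.] 22.5
[ -0. 130. -21.] 25.0
[ -0. 143. -17.] 27.5
[ -0. 156. -11.] 30.0
[-0. 14. -1.] 2.5
[-0. 27. -0.] 5.0
[-0. 41.  2.] 7.5
[-0. 54.  4.] 10.0
[-0. 67.  8.] 12.5
[-0. 79. 13.] 15.0
[-0. 92. 20.] 17.5
[ -0. 103.  27.] 20.0
[ -0. 114.  35.] 22.5
[ -0. 124.  44.] 25.0
[ -0. 134.  53.] 27.5
[ -0. 142.  64.] 30.0
```

Gripped at 17 mm on the 18 mm peg. Swing the first half.

Call:
play_rows([
  {"offset": [0,12,-7],"turn": 2.5,"fingers": 5},
  {"offset": [0,24,-13],"turn": 5,"fingers": 5},
  {"offset": [0,37,-18],"turn": 7.5,"fingers": 5},
  {"offset": [0,50,-22],"turn": 10,"fingers": 5},
  {"offset": [0,63,-24],"turn": 12.5,"fingers": 5},
  {"offset": [0,76,-26],"turn": 15,"fingers": 5},
  {"offset": [0,90,-26],"turn": 17.5,"fingers": 5},
  {"offset": [0,103,-26],"turn": 20,"fingers": 5},
  {"offset": [0,117,-24],"turn": 22.5,"fingers": 5},
  {"offset": [0,130,-21],"turn": 25,"fingers": 5},
  {"offset": [0,143,-17],"turn": 27.5,"fingers": 5},
  {"offset": [0,156,-11],"turn": 30,"fingers": 5},
])

```text
clock: 20.0
position: [0.4284, 0.2402, 0.175]
ee_rot: [-0.042, 1.575, 0.031]
contact_force: [-6.5, -6.4, 7.1]
width: 0.189
```

```bash
python3 - <<'E'
from h import *
s=observe();p=s["position"];print(s["clock"],p,s["contact_force"],s["width"]*87,s["q"].round(2))
get_image("wrist");d=spot_point("bar_peg","wrist");print([(x["position"],x["confidence"],atz("wrist",x["position"],.195,s).round(4)) for x in d[:2]])
print(axes().round(3),np.hypot(*(p[:2]-[.5896,.2639])))
E
```

```text
20.0 [0.42838097 0.24018087 0.17496308] [-6.47012633 -6.43933509  7.13806584] 16.45346472904047 [ 0.68  0.12 -1.3   1.83  0.12  1.29  0.96]
[([241.9, 251.1], 0.71, array([0.4316, 0.2388, 0.195 ]))]
[[-0.004 -0.052  0.999]
 [-0.002  0.999  0.052]
 [-1.    -0.002 -0.004]] 0.16295451193419547
```

Tracking well with small forces. Second half, with a little overtravel at the end.

Call:
play_rows([
  {"offset": [0,14,-1],"turn": 2.5,"fingers": 5},
  {"offset": [0,27,0],"turn": 5,"fingers": 5},
  {"offset": [0,41,2],"turn": 7.5,"fingers": 5},
  {"offset": [0,54,4],"turn": 10,"fingers": 5},
  {"offset": [0,67,8],"turn": 12.5,"fingers": 5},
  {"offset": [0,79,13],"turn": 15,"fingers": 5},
  {"offset": [0,92,20],"turn": 17.5,"fingers": 5},
  {"offset": [0,103,27],"turn": 20,"fingers": 5},
  {"offset": [0,114,35],"turn": 22.5,"fingers": 5},
  {"offset": [0,124,44],"turn": 25,"fingers": 5},
  {"offset": [0,132,52],"turn": 27.5,"fingers": 5},
  {"offset": [0,138,59],"turn": 30,"fingers": 5},
])

```text
clock: 21.3
position: [0.4804, 0.3837, 0.1747]
ee_rot: [0.369, 1.543, -0.374]
contact_force: [-5.8, -3.1, 2.5]
width: 0.193
```

```bash
python3 - <<'E'
from h import *
s=observe();p=s["position"];print(s["clock"],p,s["contact_force"],s["width"]*87,s["q"].round(2))
H=np.array([.5896,.2639]);b=p[:2]-H;print(axes().round(3),np.hypot(*b),np.degrees(np.arctan2(b[1],b[0])))
E
```

```text
21.3 [0.48038446 0.38374022 0.17466556] [-5.81799376 -3.09619531  2.45503267] 16.82577138797499 [ 0.09  0.45 -1.05  1.55  0.39  1.38  0.1 ]
[[-0.005  0.456  0.89 ]
 [-0.002  0.89  -0.456]
 [-1.    -0.004 -0.003]] 0.16214102362014696 132.3442570478815
```

Call:
play_rows([
  {"offset": [0,3,1],"turn": 0,"fingers": 5},
  {"offset": [0,6,2.5],"turn": 0,"fingers": 5},
  {"offset": [0,8,3.5],"turn": 0,"fingers": 5},
  {"offset": [0,8,3.5],"turn": 0,"fingers": 5},
])

```text
clock: 21.7
position: [0.486, 0.3883, 0.1746]
ee_rot: [0.366, 1.544, -0.373]
contact_force: [-8.1, -4.2, 2.7]
width: 0.196
```

Call:
play_rows([
  {"offset": [0,3,1],"turn": 0,"fingers": 5},
  {"offset": [0,3,1],"turn": 0,"fingers": 5},
])

```text
clock: 21.9
position: [0.4859, 0.3883, 0.1745]
ee_rot: [0.36, 1.547, -0.378]
contact_force: [-13.6, -10.7, 9.7]
width: 0.198
```

The bar stopped at 129.8°, with the force rising and no further motion, so it is at the stop. I'll release, rise, and locate the knob.

Call:
play_rows([
  {"offset": [0,-3,-1],"turn": 0,"fingers": 45},
  {"offset": [0,-3,-1],"turn": 0,"fingers": 45},
  {"offset": [0,-3,-1],"turn": 0,"fingers": 45},
  {"offset": [0,-3,-1],"turn": 0,"fingers": 45},
  {"offset": [-25,-3,-1],"turn": 0,"fingers": 45},
  {"offset": [-50,-3,-1],"turn": 0,"fingers": 45},
  {"offset": [-80,-3,-1],"turn": 0,"fingers": 50},
  {"offset": [-80,-3,-1],"turn": 0,"fingers": 55},
  {"offset": [-80,-3,-1],"turn": 0,"fingers": 55},
])

```text
clock: 22.8
position: [0.4894, 0.3899, 0.2558]
ee_rot: [0.372, 1.538, -0.37]
contact_force: [-0.2, -0.5, -0.7]
width: 0.539
```

```bash
cat > look.py <<'E'
from h import *
s=observe();print(s["clock"],s["position"],s["q"].round(2),s["contact_force"]);print(axes().round(3))
im={c:get_image(c) for c in("wrist","top","scene")}
for c in im: cv2.imwrite(f"pics/l_{c}.png",im[c])
for l,z in {"bar_peg":.195,"wheel_hub":.196,"knob_grip":.214}.items():
  for c in im:
    for d in spot_point(l,c)[:2]: print(l,c,np.round(d["position"],1),round(d["confidence"],2),atz(c,d["position"],z,s).round(4))
print("rim wrist",circ(im["wrist"],"wrist",.5422,.3207,.188,.0515,s,sgn=-1))
print(totool((.585,.335,.18)).round(1))
E
python3 look.py
```

```text
22.8 [0.48942825 0.38988354 0.25579753] [ 0.07  0.43 -1.07  1.4   0.37  1.52  0.12] [-0.19574021 -0.47155912 -0.66606343]
[[ 0.001  0.456  0.89 ]
 [ 0.001  0.89  -0.456]
 [-1.     0.002  0.001]]
wheel_hub top [136.5 272.1] 0.26 [0.6321 0.3144 0.196 ]
knob_grip wrist [323.5 246.1] 0.55 [0.5871 0.3325 0.214 ]
knob_grip top [156. 262.] 0.66 [0.5883 0.3355 0.214 ]
rim wrist [28.327   0.5396  0.3235]
[ 75.2  -4.7 110.3]
```

Call:
play_rows([
  {"offset": [0,-2,40],"turn": 0,"fingers": 55},
  {"offset": [0,-4,80],"turn": 0,"fingers": 55},
  {"offset": [0,-6,112],"turn": 0,"fingers": 55},
  {"offset": [0,-6,112],"turn": 0,"fingers": 55},
  {"offset": [8,-6,112],"turn": 0,"fingers": 55},
  {"offset": [8,-6,112],"turn": 0,"fingers": 55},
])

```text
clock: 24.0
position: [0.5843, 0.3338, 0.246]
ee_rot: [0.369, 1.541, -0.37]
contact_force: [-0.0, 0.3, -0.0]
width: 0.552
```

```bash
python3 look.py; python3 - <<'E'
import cv2
a=cv2.imread("pics/l_wrist.png")[110:300,120:390];cv2.imwrite("pics/l1.png",cv2.resize(a,None,fx=2.5,fy=2.5))
E
```

```text
24.0 [0.58427572 0.33383792 0.24604896] [ 0.11  0.53 -1.01  1.28  0.44  1.55  0.26] [-0.00492416  0.29685433 -0.03667058]
[[-0.002  0.454  0.891]
 [-0.001  0.891 -0.454]
 [-1.    -0.001 -0.002]]
bar_peg wrist [ 51.8 257. ] 0.92 [0.4866 0.3861 0.195 ]
bar_peg top [204.9 236.8] 0.78 [0.4901 0.3871 0.195 ]
bar_peg scene [164.3 234.8] 0.58 [0.4887 0.3846 0.195 ]
wheel_hub wrist [161.3 215.7] 0.69 [0.5424 0.3218 0.196 ]
wheel_hub top [178.6 271.4] 0.74 [0.5443 0.316  0.196 ]
wheel_hub scene [168.9 276.6] 0.97 [0.5339 0.3207 0.196 ]
knob_grip wrist [210.4 255.3] 0.94 [0.587  0.3338 0.214 ]
knob_grip wrist [ 49.7 259.5] 0.47 [0.4886 0.3868 0.214 ]
knob_grip scene [147.2 291.3] 0.58 [0.5807 0.328  0.214 ]
rim wrist [45.3357  0.5417  0.322 ]
[67.3  1.3 -1.7]
```

View pics/l1.png

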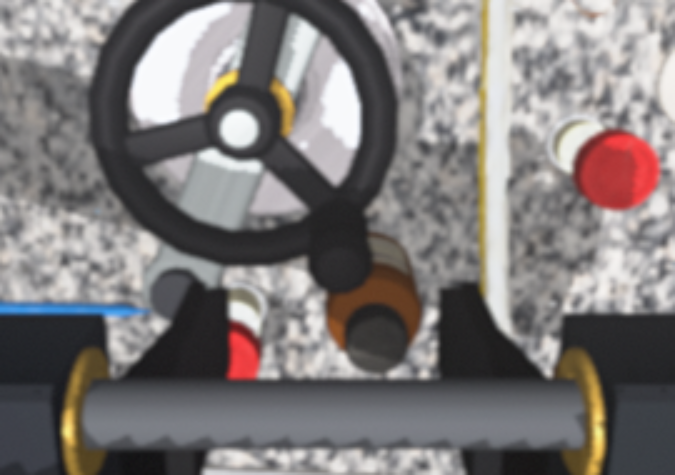

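The bar now lies across the lid, with the hub at (161, 216) and the knob at (210, 255), between the fingers. Peg and hub positions match the closed position. I'll go down and grip the knob.

Call:
play_rows([
  {"offset": [20,0,1.5],"turn": 0,"fingers": 55},
  {"offset": [45,0,1.5],"turn": 0,"fingers": 55},
  {"offset": [60,0,1.5],"turn": 0,"fingers": 55},
  {"offset": [64,0,1.5],"turn": 0,"fingers": 55},
  {"offset": [64,0,1.5],"turn": 0,"fingers": 5},
  {"offset": [64,0,1.5],"turn": 0,"fingers": 5},
  {"offset": [64,0,1.5],"turn": 0,"fingers": 5},
  {"offset": [64,0,1.5],"turn": 0,"fingers": 5},
  {"offset": [64,0,1.5],"turn": 0,"fingers": 5},
], force=25)

```text
clock: 25.5
position: [0.5879, 0.3334, 0.1843]
ee_rot: [0.373, 1.537, -0.369]
contact_force: [1.7, 1.3, 0.5]
width: 0.202
```

```bash
cat > wheel.py <<'E'
from h import *
import sys
H=np.array([.542,.3215]);s=observe();p=s["position"];R=axes();b=p[:2]-H
a0=np.arctan2(b[1],b[0]);print(s["clock"],p,s["contact_force"],s["width"]*87,"r",np.hypot(*b),"ang",np.degrees(a0),s["q"].round(2))
print(R.round(3))
st=float(sys.argv[1]);r=.045
f=lambda a:np.r_[H+r*np.array([np.cos(a),np.sin(a)]),p[2]+.006*(a-a0)/(2*np.pi)]
for k in range(1,13): print((R.T@(f(a0-np.radians(st)*k)-f(a0))*1000).round(1))
E
python3 wheel.py 15
```

```text
25.5 [0.5879364  0.33342231 0.18429232] [1.6916825  1.27446305 0.52221874] 17.575817252211003 r 0.047458343188594834 ang 14.549495246326252 [ 0.12  0.56 -0.99  1.38  0.47  1.44  0.24]
[[ 0.002  0.456  0.89 ]
 [ 0.002  0.89  -0.456]
 [-1.     0.003  0.001]]
[ 0.2 -9.7  6.6]
[  0.5 -20.8  10.4]
[  0.7 -32.5  11.3]
[  0.9 -44.1   9.1]
[  1.1 -54.6   4. ]
[  1.3 -63.5  -3.7]
[  1.5 -70.1 -13.4]
[  1.8 -74.  -24.5]
[  2.  -74.8 -36.3]
[  2.2 -72.6 -47.8]
[  2.5 -67.5 -58.4]
[  2.8 -59.8 -67.2]
```

Call:
play_rows([
  {"offset": [0.2,-10.5,6],"turn": 0,"fingers": 5},
  {"offset": [0.5,-22,9.5],"turn": 0,"fingers": 5},
  {"offset": [0.7,-33.5,10],"turn": 0,"fingers": 5},
  {"offset": [0.9,-45,8],"turn": 0,"fingers": 5},
  {"offset": [1.1,-55.5,3],"turn": 0,"fingers": 5},
  {"offset": [1.3,-64.5,-4.5],"turn": 0,"fingers": 5},
  {"offset": [1.5,-71,-14.5],"turn": 0,"fingers": 5},
  {"offset": [1.8,-75,-25.5],"turn": 0,"fingers": 5},
  {"offset": [2,-75.5,-37],"turn": 0,"fingers": 5},
  {"offset": [2.2,-73.5,-48.5],"turn": 0,"fingers": 5},
  {"offset": [2.5,-68.5,-59],"turn": 0,"fingers": 5},
  {"offset": [2.8,-60.5,-68],"turn": 0,"fingers": 5},
])

```text
clock: 26.7
position: [0.5008, 0.3085, 0.1809]
ee_rot: [0.371, 1.534, -0.373]
contact_force: [8.8, -1.9, -1.2]
width: 0.203
```

```bash
python3 wheel.py 15; python3 - <<'E'
from h import *
s=observe();get_image("wrist");print([(d["position"],d["confidence"],atz("wrist",d["position"],.211,s).round(4)) for d in spot_point("knob_grip","wrist")[:2]])
E
```

```text
26.7 [0.50075936 0.30852791 0.18089843] [ 8.77842327 -1.86925862 -1.23124883] 17.675828978708758 r 0.043232688166583544 ang -162.53922548133957 [ 0.27  0.38 -1.08  1.61  0.35  1.36  0.24]
[[ 0.004  0.457  0.889]
 [-0.002  0.889 -0.457]
 [-1.     0.     0.005]]
[ 0.2  9.4 -7.1]
[  0.5  20.2 -11.5]
[  0.7  31.9 -13. ]
[  1.   43.5 -11.4]
[ 1.2 54.4 -6.8]
[ 1.5 63.6  0.4]
[ 1.8 70.7  9.7]
[ 2.1 75.2 20.6]
[ 2.4 76.6 32.3]
[ 2.7 75.  43.9]
[ 3.  70.5 54.7]
[ 3.3 63.3 64. ]
[([243.0, 249.3], 0.98, array([0.4986, 0.3067, 0.211 ]))]
```

The knob is led round and is still gripped. Next half turn.

Call:
play_rows([
  {"offset": [0.2,9.4,-7.1],"turn": 0,"fingers": 5},
  {"offset": [0.5,20.2,-11.5],"turn": 0,"fingers": 5},
  {"offset": [0.7,31.9,-13],"turn": 0,"fingers": 5},
  {"offset": [1,43.5,-11.4],"turn": 0,"fingers": 5},
  {"offset": [1.2,54.4,-6.8],"turn": 0,"fingers": 5},
  {"offset": [1.5,63.6,0.4],"turn": 0,"fingers": 5},
  {"offset": [1.8,70.7,9.7],"turn": 0,"fingers": 5},
  {"offset": [2.1,75.2,20.6],"turn": 0,"fingers": 5},
  {"offset": [2.4,76.6,32.3],"turn": 0,"fingers": 5},
  {"offset": [2.7,75,43.9],"turn": 0,"fingers": 5},
  {"offset": [3,70.5,54.7],"turn": 0,"fingers": 5},
  {"offset": [3.3,63.3,64],"turn": 0,"fingers": 5},
])

```text
clock: 28.0
position: [0.585, 0.3403, 0.1786]
ee_rot: [0.374, 1.538, -0.364]
contact_force: [2.9, 6.9, 3.0]
width: 0.206
```

```bash
sed -i 's/\[.542,.3215\]/[.5437,.3212]/' wheel.py; python3 wheel.py 8; python3 - <<'E'
from h import *
s=observe();get_image("wrist");print([(d["position"],d["confidence"],atz("wrist",d["position"],.208,s).round(4)) for d in spot_point("knob_grip","wrist")[:2]])
E
```

```text
28.0 [0.58501442 0.34029063 0.17860558] [2.93311477 6.8631758  2.96443384] 17.900589241995952 r 0.045511906560287564 ang 24.80078213889353 [ 0.11  0.57 -1.    1.38  0.47  1.43  0.23]
[[ 0.003  0.453  0.891]
 [ 0.006  0.891 -0.453]
 [-1.     0.007 -0.   ]]
[ 0.1 -4.2  4.6]
[ 0.2 -9.1  8.7]
[  0.3 -14.4  12. ]
[  0.4 -20.1  14.5]
[  0.5 -26.2  16.2]
[  0.6 -32.4  17. ]
[  0.7 -38.7  17. ]
[  0.8 -44.9  16.1]
[  0.9 -50.9  14.4]
[  1.  -56.6  11.8]
[  1.1 -62.    8.4]
[  1.2 -66.7   4.4]
[([239.4, 252.7], 0.63, array([0.5821, 0.3408, 0.208 ]))]
```

Call:
play_rows([
  {"offset": [0.1,-4.2,4.6],"turn": 0,"fingers": 0},
  {"offset": [0.2,-9.1,8.7],"turn": 0,"fingers": 0},
  {"offset": [0.3,-14.4,12],"turn": 0,"fingers": 0},
  {"offset": [0.4,-20.1,14.5],"turn": 0,"fingers": 0},
], force=45)

```text
clock: 28.5
position: [0.5895, 0.3143, 0.1783]
ee_rot: [0.374, 1.536, -0.366]
contact_force: [3.3, 5.0, 4.3]
width: 0.202
```

```bash
python3 wheel.py 8
```

```text
28.5 [0.58949088 0.31428018 0.17829498] [3.29465967 5.04962162 4.2623479 ] 17.550243214243984 r 0.04631077791038939 ang -8.593394475305185 [ 0.16  0.55 -1.    1.41  0.46  1.42  0.27]
[[ 0.004  0.455  0.891]
 [ 0.004  0.891 -0.455]
 [-1.     0.005  0.001]]
[ 0.1 -6.1  1.6]
[  0.2 -12.3   2.3]
[  0.3 -18.6   2.1]
[  0.4 -24.8   1.1]
[  0.5 -30.8  -0.8]
[  0.6 -36.4  -3.5]
[  0.7 -41.7  -7. ]
[  0.8 -46.4 -11.2]
[  0.9 -50.4 -15.9]
[  1.  -53.8 -21.2]
[  1.1 -56.4 -27. ]
[  1.3 -58.2 -33. ]
```

Call:
play_rows([
  {"offset": [0.1,-6.1,1],"turn": 0,"fingers": 0},
  {"offset": [0.2,-12.3,1.5],"turn": 0,"fingers": 0},
  {"offset": [0.3,-18.6,1],"turn": 0,"fingers": 0},
  {"offset": [0.3,-18.6,1],"turn": 0,"fingers": 0},
])

```text
clock: 28.9
position: [0.587, 0.3084, 0.1793]
ee_rot: [0.39, 1.527, -0.343]
contact_force: [23.0, 29.2, -9.8]
width: 0.198
```

```bash
python3 wheel.py 8|head -1
```

```text
28.9 [0.58695895 0.30842371 0.17933551] [22.99058448 29.24230123 -9.77309149] 17.23701820801346 r 0.04510621412203799 ang -16.45420908698707 [ 0.21  0.52 -1.02  1.45  0.44  1.39  0.29]
```

Call:
play_rows([
  {"offset": [0,-2,2],"turn": 0,"fingers": 0},
  {"offset": [0,-4,3],"turn": 0,"fingers": 0},
  {"offset": [0,-4,3],"turn": 0,"fingers": 0},
], force=55)

```text
clock: 29.2
position: [0.5869, 0.308, 0.1794]
ee_rot: [0.392, 1.53, -0.336]
contact_force: [23.6, 36.3, -14.0]
width: 0.196
```

```bash
python3 wheel.py 8|head -1;python3 - <<'E'
from h import *
s=observe();get_image("wrist");print([(d["position"],d["confidence"],atz("wrist",d["position"],.208,s).round(4)) for d in spot_point("knob_grip","wrist")[:2]])
E
```

```text
29.2 [0.58687372 0.30797917 0.17940395] [ 23.58244501  36.28873906 -13.98299097] 17.04372855397747 r 0.04515263476424427 ang -17.025839972318924 [ 0.22  0.52 -1.02  1.45  0.44  1.38  0.3 ]
[([241.5, 259.2], 0.96, array([0.5867, 0.3102, 0.208 ]))]
```

Call:
play_rows([
  {"offset": [0,-3,1],"turn": 0,"fingers": 0},
  {"offset": [0,-6,2],"turn": 0,"fingers": 0},
  {"offset": [0,-8,2],"turn": 0,"fingers": 0},
  {"offset": [0,-8,2],"turn": 0,"fingers": 0},
], force=60)

```text
clock: 29.7
position: [0.5861, 0.3069, 0.1798]
ee_rot: [0.399, 1.528, -0.322]
contact_force: [30.7, 50.9, -21.7]
width: 0.2
```

```bash
python3 wheel.py 8|head -1;python3 - <<'E'
from h import *
s=observe();get_image("wrist");print([(d["position"],d["confidence"],atz("wrist",d["position"],.208,s).round(4)) for d in spot_point("knob_grip","wrist")[:2]])
E
```

```text
29.7 [0.58609447 0.30694826 0.179834  ] [ 30.71112715  50.85283694 -21.71391157] 17.42942313136657 r 0.04472587049342003 ang -18.581089351983437 [ 0.23  0.51 -1.03  1.46  0.42  1.36  0.31]
[([241.1, 262.7], 0.73, array([0.5867, 0.3106, 0.208 ]))]
```

The knob stays put while the force climbs from 43 to 60 N, so this is the hard stop. I'll relieve the load, open, and rise.

Call:
play_rows([
  {"offset": [0,7,-1],"turn": 0,"fingers": 0},
  {"offset": [0,14,-2],"turn": 0,"fingers": 0},
  {"offset": [0,19,-3],"turn": 0,"fingers": 0},
  {"offset": [0,19,-3],"turn": 0,"fingers": 0},
])

```text
clock: 30.2
position: [0.5881, 0.3094, 0.1787]
ee_rot: [0.38, 1.535, -0.354]
contact_force: [10.9, 18.2, -1.6]
width: 0.2
```

```bash
python3 wheel.py 8|head -1
```

```text
30.2 [0.58806384 0.30941556 0.17866474] [10.89619816 18.18300545 -1.60359488] 17.442361385306565 r 0.04590232009677033 ang -14.876044059147379 [ 0.19  0.54 -1.01  1.43  0.45  1.41  0.28]
```

Call:
play_rows([
  {"offset": [0,6,-1],"turn": 0,"fingers": 0},
  {"offset": [0,6,-1],"turn": 0,"fingers": 45},
  {"offset": [0,6,-1],"turn": 0,"fingers": 45},
  {"offset": [0,6,-1],"turn": 0,"fingers": 45},
  {"offset": [0,6,-1],"turn": 0,"fingers": 45},
  {"offset": [-20,6,-1],"turn": 0,"fingers": 45},
  {"offset": [-50,6,-1],"turn": 0,"fingers": 45},
  {"offset": [-85,6,-1],"turn": 0,"fingers": 45},
  {"offset": [-110,0,-40],"turn": 0,"fingers": 45},
  {"offset": [-110,0,-80],"turn": 0,"fingers": 45},
  {"offset": [-110,0,-120],"turn": 0,"fingers": 45},
  {"offset": [-110,0,-120],"turn": 0,"fingers": 45},
])

```text
clock: 31.4
position: [0.4725, 0.359, 0.2873]
ee_rot: [0.363, 1.541, -0.364]
contact_force: [-0.6, 0.8, 0.1]
width: 0.453
```

```bash
python3 look.py; python3 - <<'E'
from h import *
get_image("wrist");get_image("top");s=observe()
for l in("sample_cup","stain_bottle","timer","spindle","lid"):
  for c in("wrist","top"):
    print(l,c,[(atz(c,d["position"],{"spindle":.127,"lid":.087}.get(l,0),s).round(3),round(d["confidence"],2)) for d in spot_point(l,c)[:1]])
a=cv2.imread("pics/l_wrist.png");b=cv2.imread("pics/l_scene.png")
cv2.imwrite("pics/fin.png",np.hstack([a[100:384],b[40:324]])[:, :][:, :]) ;x=cv2.imread("pics/fin.png");cv2.imwrite("pics/fin.png",cv2.resize(x,(800,222)))
cv2.imwrite("pics/fin.png",np.hstack([cv2.resize(a[120:384,100:400],(400,352)),cv2.resize(b[80:256,200:400],(400,352))]))
E
```

```text
31.4 [0.47249095 0.35899743 0.28728048] [ 0.17  0.35 -1.11  1.43  0.31  1.56  0.19] [-0.64197421  0.79325283  0.05398719]
[[-0.001  0.447  0.894]
 [-0.001  0.894 -0.447]
 [-1.    -0.001 -0.   ]]
bar_peg wrist [186.  286.5] 0.98 [0.4864 0.3867 0.195 ]
wheel_hub wrist [259.2 250.5] 0.76 [0.5396 0.3219 0.196 ]
rim wrist [18.7302  0.5378  0.3238]
[106.3  30.3 103. ]
sample_cup wrist []
sample_cup top [(array([0.663, 0.23 , 0.   ]), 0.78)]
stain_bottle wrist [(array([0.678, 0.313, 0.   ]), 0.77)]
stain_bottle top [(array([0.677, 0.311, 0.   ]), 0.87)]
timer wrist [(array([0.365, 0.462, 0.   ]), 0.91)]
timer top [(array([0.361, 0.451, 0.   ]), 0.58)]
spindle wrist [(array([0.541, 0.321, 0.127]), 0.85)]
spindle top []
lid wrist [(array([0.544, 0.322, 0.087]), 0.81)]
lid top [(array([0.608, 0.258, 0.087]), 0.31)]
```

Call:
play_rows([
  {"offset": [0,0,-40],"turn": 0,"fingers": 45},
  {"offset": [0,0,-80],"turn": 0,"fingers": 45},
  {"offset": [0,20,-120],"turn": 0,"fingers": 45},
  {"offset": [0,40,-120],"turn": 0,"fingers": 45},
  {"offset": [0,40,-120],"turn": 0,"fingers": 45},
])

```text
clock: 33.1
position: [0.3897, 0.4477, 0.2864]
ee_rot: [0.369, 1.54, -0.367]
contact_force: [0.5, 0.4, 0.3]
width: 0.448
```

```bash
python3 look.py; python3 - <<'E'
from h import *
c=np.array([.5437,.3212]);
for a in(14.5,-15,-17,-60):
  X=np.r_[c+.045*np.array([np.cos(np.radians(a)),np.sin(np.radians(a))]),.208];print(a,[np.round(proj(k,X),1) for k in("top","scene")])
E
```

```text
33.1 [0.38967271 0.44770596 0.28643365] [-0.01  0.36 -1.14  1.43  0.32  1.56 -0.03] [0.46510158 0.39591574 0.33082137]
[[-0.     0.452  0.892]
 [ 0.001  0.892 -0.452]
 [-1.     0.001 -0.001]]
bar_peg wrist [287.8 242.2] 0.93 [0.4824 0.3876 0.195 ]
bar_peg top [204.  233.6] 0.63 [0.492  0.3937 0.195 ]
bar_peg top [182.1 269.1] 0.38 [0.5371 0.3207 0.195 ]
wheel_hub top [178.9 268.9] 0.98 [0.5437 0.3212 0.196 ]
wheel_hub top [261.9 212.9] 0.18 [0.3742 0.4351 0.196 ]
knob_grip top [155.2 270.7] 0.64 [0.5899 0.3179 0.214 ]
rim wrist [8.997  0.5339 0.3262]
[106.6  -9.5 223. ]
14.5 [array([157. , 263.5]), array([146.6, 291.7])]
-15 [array([157. , 274.7]), array([152.7, 300.8])]
-17 [array([157.2, 275.4]), array([153.2, 301.3])]
-60 [array([167.2, 288.2]), array([165.9, 304.5])]
```

The top view shows the knob about 25° past its starting place after the full turn, but the release may have eased it back a few degrees. I'll go back and press it to the stop with one open finger, so that retreating can't drag it.

Call:
play_rows([
  {"offset": [0,-5,40],"turn": 0,"fingers": 50},
  {"offset": [0,-10,80],"turn": 0,"fingers": 50},
  {"offset": [0,-16,120],"turn": 0,"fingers": 50},
  {"offset": [0,-21,160],"turn": 0,"fingers": 50},
  {"offset": [0,-26,200],"turn": 0,"fingers": 50},
  {"offset": [0,-31,237],"turn": 0,"fingers": 50},
  {"offset": [20,-31,237],"turn": 0,"fingers": 50},
  {"offset": [40,-31,237],"turn": 0,"fingers": 50},
  {"offset": [40,-31,237],"turn": 0,"fingers": 50},
  {"offset": [40,-31,237],"turn": 0,"fingers": 50},
], force=60)

```text
clock: 34.7
position: [0.5874, 0.3099, 0.2468]
ee_rot: [0.371, 1.539, -0.371]
contact_force: [-1.1, 0.6, 0.6]
width: 0.504
```

```bash
python3 look.py | grep -v "scene\|top"
```

```text
34.7 [0.58740129 0.30987481 0.24675848] [ 0.17  0.52 -1.03  1.31  0.44  1.55  0.29] [-1.09037499  0.62851479  0.63554904]
[[-0.     0.456  0.89 ]
 [-0.     0.89  -0.456]
 [-1.    -0.    -0.   ]]
bar_peg wrist [ 30.1 286.4] 0.76 [0.4868 0.3871 0.195 ]
wheel_hub wrist [141.9 242.6] 0.84 [0.5419 0.3236 0.196 ]
wheel_hub wrist [131.8 240. ] 0.71 [0.5342 0.3254 0.196 ]
knob_grip wrist [204.5 255. ] 0.59 [0.5861 0.3117 0.214 ]
rim wrist [27.6729  0.5453  0.3202]
[ 66.6  21.2 -13.7]
```

Call:
play_rows([
  {"offset": [25,0,0],"turn": 0,"fingers": 50},
  {"offset": [50,0,0],"turn": 0,"fingers": 50},
  {"offset": [64,0,0],"turn": 0,"fingers": 50},
  {"offset": [67,0,0],"turn": 0,"fingers": 50},
  {"offset": [67,-5,0],"turn": 0,"fingers": 50},
  {"offset": [67,-10,0],"turn": 0,"fingers": 50},
  {"offset": [67,-14,0],"turn": 0,"fingers": 50},
  {"offset": [67,-18,0],"turn": 0,"fingers": 50},
  {"offset": [67,-18,0],"turn": 0,"fingers": 50},
])

```text
clock: 36.2
position: [0.5808, 0.2992, 0.1812]
ee_rot: [0.378, 1.535, -0.36]
contact_force: [6.4, 12.7, -5.7]
width: 0.501
```

```bash
python3 wheel.py 8|head -1
```

```text
36.2 [0.5807555  0.29917856 0.18124148] [ 6.40875235 12.69860689 -5.6851549 ] 43.56932575339726 r 0.04310514488546181 ang -30.72228300151166 [ 0.22  0.52 -1.03  1.45  0.44  1.41  0.29]
```

Call:
play_rows([
  {"offset": [0,-3,0],"turn": 0,"fingers": 50},
  {"offset": [0,-6,0],"turn": 0,"fingers": 50},
  {"offset": [0,-9,0],"turn": 0,"fingers": 50},
  {"offset": [0,-9,0],"turn": 0,"fingers": 50},
])

```text
clock: 36.6
position: [0.5776, 0.2987, 0.1817]
ee_rot: [0.385, 1.534, -0.345]
contact_force: [12.7, 26.3, -13.6]
width: 0.506
```

```bash
python3 wheel.py 8|head -1
```

```text
36.6 [0.57756254 0.29867849 0.18170087] [ 12.68492677  26.33127054 -13.60939265] 44.02693407011073 r 0.04066804601704773 ang -33.62732888036012 [ 0.24  0.51 -1.04  1.47  0.43  1.39  0.3 ]
```

The finger pressed with about 30 N and the knob did not move on, so it is at the stop. Retreat in +y without touching it, rise, then move away.

Call:
play_rows([
  {"offset": [0,9,0],"turn": 0,"fingers": 50},
  {"offset": [0,18,0],"turn": 0,"fingers": 50},
  {"offset": [0,26,0],"turn": 0,"fingers": 50},
  {"offset": [0,26,0],"turn": 0,"fingers": 50},
  {"offset": [-20,26,0],"turn": 0,"fingers": 50},
  {"offset": [-50,26,0],"turn": 0,"fingers": 50},
  {"offset": [-90,26,0],"turn": 0,"fingers": 50},
  {"offset": [-110,20,-40],"turn": 0,"fingers": 50},
  {"offset": [-110,20,-90],"turn": 0,"fingers": 50},
  {"offset": [-110,25,-140],"turn": 0,"fingers": 50},
  {"offset": [-110,30,-190],"turn": 0,"fingers": 50},
  {"offset": [-110,30,-230],"turn": 0,"fingers": 50},
])

```text
clock: 37.8
position: [0.3814, 0.4184, 0.2899]
ee_rot: [0.37, 1.538, -0.37]
contact_force: [-0.7, -0.0, 0.1]
width: 0.502
```

Call:
play_rows([
  {"offset": [0,0,0],"turn": 0,"fingers": 50},
  {"offset": [0,0,0],"turn": 0,"fingers": 50},
])

```text
clock: 38.0
position: [0.3837, 0.4172, 0.29]
ee_rot: [0.369, 1.536, -0.37]
contact_force: [0.7, -0.2, -0.1]
width: 0.503
```

```bash
python3 look.py | grep -v "^\[\|scene"; python3 - <<'E'
from h import *
s=observe()
for l,z in(("stain_bottle",0),("sample_cup",0),("timer",0)):
    print(l,[(atz("top",d["position"],z,s).round(3),round(d["confidence"],2)) for d in spot_point(l,"top")[:1]])
print(observe()["contact_force"]); sign_off()
E
```

```text
38.0 [0.38365099 0.41724259 0.29002763] [ 0.09  0.28 -1.17  1.49  0.26  1.54  0.03] [ 0.67809077 -0.17499954 -0.08109812]
 [-0.001  0.891 -0.454]
 [-1.    -0.     0.003]]
bar_peg wrist [279.7 271.5] 0.87 [0.4841 0.3872 0.195 ]
bar_peg top [204.  236.7] 0.83 [0.492  0.3873 0.195 ]
wheel_hub top [178.4 271.3] 0.71 [0.5447 0.3162 0.196 ]
knob_grip top [156.  273.3] 0.45 [0.5883 0.3126 0.214 ]
rim wrist [19.2162  0.5348  0.3268]
stain_bottle [(array([0.672, 0.316, 0.   ]), 0.57)]
sample_cup [(array([0.66, 0.23, 0.  ]), 0.85)]
timer []
[ 1.01647271 -0.09725675 -0.21103935]
the job is handed in; nothing more can be done
```

I closed the jar and handed the job in at about 38 s of the 72 s allowed; no verdict is reported.

**What I did**
- **Lid:** I gripped it by the boss and seated it in the mouth. The spigot went in freely and the lid touched down at about 5 N.
- **Clamp bar:** I swung it by its peg until it stopped in the hook. The last push raised the force to about 17 N with no further movement.
- **Handwheel:** I led the knob clockwise through about 390° to a hard stop. It held still under about 60 N. I then re-pressed it with one open finger at about 30 N, so that letting go could not turn it back.

**Last checks**
- **Bar:** the peg was seen at about (0.484–0.492, 0.387), which matches the closed position.
- **Knob:** it was seen at about (0.588, 0.313), about 30° past its start after the full turn.
- **Bottle and cup:** both were within the networks' scatter of where they started.
- **Arm:** it was clear of everything, with about 1 N on the wrist.

**What failed or disagreed**
- **First grasp:** the first attempt on the lid closed above the boss. The fingertips turned out to sit about 23 mm above the reported TCP. I found this by feeling for the plate and corrected for it from then on.
- **Timer:** it was not detected in the final picture. At 31 s it was seen within about 8 mm of its starting place, and I did not touch it.
- **Final picture:** I had used up the picture views, so the end state rests on network readings and forces. No final picture confirmed that the lid sits level.
- **Wheel angle:** I worked it out from the knob's path, since the starting angle was unknown.

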